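Take the nut off the bare spool stand

TASK

A new spool is to go on the bare filament stand: unscrew the black ring nut from the stand that carries no spool (anticlockwise seen from above), lift it up off the stud without wrenching it, and set it down flat, same way up, in the shallow metal tray. Leave the nut on the stand with the spool where it is.

Things in the scene. Friction and masses are not known exactly. Their poses are not given: they have to be found in the camera images.
- nut: Black ribbed ring nut on the bare stand: 46 mm across, 36 tall, 60 g. Origin: centre of underside. Coarse quarter-turn thread, finger-tight: turn 75 degrees anticlockwise from above in one grasp (free after 35 to 65, liftable until 90; start yaw is arbitrary). Turns freely without rising, then lifts straight off. Grip it from above at any yaw, 26 mm over its underside: tips stay clear.
- stand: Bare spool stand, fixed: round grey base 116 mm across, 12 thick; aluminium column 38 mm across up to a shoulder 60 mm above the table, where the nut's underside rests; then a steel stud through the nut, its tip 102 mm above the table (6 mm above the nut). Nut is off once its underside is over 104 mm. Origin: centre of the base's underside, z up.
- other_nut: Identical ring nut at the same height on a second, identical stand that carries a grey filament spool (130 mm across, top 59 mm above the table). To be left alone. Origin: centre of its underside.
- tray_spot (a point): Free spot on the floor of the shallow aluminium tray (140 x 180 mm, rim 10 mm above the table, walls and floor 3 mm, fixed). On the floor's top, 3 mm above the table; x across the tray's 140 mm, y along its 180 mm; tray centre 30 mm away along +y. Two small parts, up to 16 mm tall, lie at the +y end, 95 mm from the spot.

How it is judged (in metres and radians):
On the way:
1. the nut is unscrewed and lifted clear above the stud's tip (z of nut in the frame of stand above 0.104 m), for 0.1 s.
At the end, for the whole second after the job is handed in: The nut lies at rest inside the tray, its underside on the tray's floor (within 5 mm) and the same way up (within 10 degrees); the other nut is within 10 mm of where it began, on its stand (x of nut in the frame of tray_spot between -0.046 and 0.046 m and y of nut in the frame of tray_spot between -0.037 and 0.097 m and z of nut in the frame of tray_spot below 0.005 m and angle between nut's own z axis and vertical below 0.17 rad and linear speed of nut below 0.02 m/s and distance of other_nut from where it was at the start of the episode below 0.01 m); the robot touches nothing.
It fails at once if the nut on the stand with the spool is lifted or shifted by more than 10 mm (distance of other_nut from where it was at the start of the episode above 0.01 m).
It fails at once if the nut is wrenched against the stand with more than 60 N (contact force between nut and stand above 60 N).
It also fails if it takes over 48 s, if anything falls off the work surface, if the arm or the gripper's body presses on something with over 40 N, if the wrist force passes 120 N, or if a joint passes its speed limit or range.

ROBOT

A 6-joint arm with a two-finger parallel gripper is mounted at the origin on the work surface. World frame = base frame: x ahead of the robot, y to its left, z up, the work surface at z = 0. Lengths are in mm, angles in rad, forces in N, time in s.
With the tool pointing down it reaches from about 350 to 950 mm from the base axis. Payload 17.4 kg.
Tool frame: the origin (TCP) lies at the very end of the fingers, on their centre line; the grasp point (between the pads) lies 19 mm behind it; y points along the fingers, x is the direction in which the jaws open and shut, and the axes are right-handed (so a half turn about y gives the same grasp; the last joint's range is limited). The gripper opens to 93 mm and grips with 3 to 60 N. Pads are 15 mm wide; open, the fingers measure 128 mm over their backs; the gripper's body (75 mm by 188 mm) begins 65 mm behind the grasp point.
Start: joints at [-1.33, 0.116, 1.442, -0, 1.584, -0.038], TCP at [185.752, -648.944, 218.646] pointing down, gripper open.
Joint ranges: [-2.83, 2.83], [-0.83, 2.19], [0.07, 2.5], [-1.14, 4.28], [0.01, 3], [-2.97, 2.97]. Speed limits (rad/s): [1.89, 1.89, 2.22, 3.14, 3.14, 3.14].

INTERFACE

Orientations are given as a unit quaternion [w, x, y, z].
In Python, from plant import manip, eyes, workorder gives the robot as it stands.
- The arm moves only by the tool drive_tool, never from a script. Its argument "moves" is a list that holds one entry, the list of rows, each a list of 7 numbers: the turn, a rotation vector about the tool's x, y, z in degrees, then the shift along the tool's x, y, z in mm, then the gripper's target within -1 to 1 (fully open at 1, half-way at 0, shut at -1). In form: [[[ax, ay, az, dx, dy, dz, gripper], ...]]. A call has 1 to 10 rows; each row is the pose to reach, as a shift and turn from the pose commanded when the call began, along the tool's axes at that moment; what a row does not reach only later rows make up. A row lasts 1/10 s, in which the tool goes at most 50 mm and 8.59 degrees, less where a joint would pass 70% of its speed; a pose out of reach is approached as far as the arm can. A call with a gripper value outside its range is refused whole. The fingers move at their own pace and stop on an object; "newtons" is the grip in N (left out, the last holds). Time passes only in rows, so rows that repeat a pose let the fingers close. It gives the time, the measured TCP pose, the force and the opening at its end, in the units of the state.
- manip.sense(): the state, without advancing time (a new reading comes with each control period).
- eyes.get_image(name): name is "scene" or "top" or "wrist"; returns a dict with "image" (480x640x3 uint8, red, green, blue), "vertical_fov" (degrees; the focal length in pixels is half the picture's height over the tangent of half this angle, whatever the lens; pixels are square), "cx", "cy" (the principal point, pixels), "distortion" ([k1, k2, p1, p2, k3] as OpenCV has them; the pictures are not rectified), "R" (3x3) and "t" (3): a world point X has camera coordinates R X + t; the wrist camera has in their place "mount" (4x4, takes a point from camera to tool coordinates, whose origin is the TCP and whose axes are the tool frame's). Camera axes: x right, y down, z forward; pixel columns grow to the right and rows downward; lengths in mm; the calibration is good to about 2 mm. A picture is of the moment at which its call begins: read the wrist's pose just before it. There is no depth.
- workorder.sign_off(): hands the job in, once; it reports no verdict.
The state is a dict: "t": time; "joints": joint angles; "qvel": joint speeds; "joint_torque": joint torques, N m; "position": TCP position; "ee_rot": TCP orientation; "contact_force": force on the tool from outside, world axes, zero at the start; "moment": the same for the moment, N m; "opening": finger opening in mm.
Only numpy, scipy, OpenCV 4.12 (cv2) and the standard library are available. Lean on these libraries where they do the work, as an engineer would, in place of code of your own. Each camera call takes 0.05 s, during which the arm holds its last target. There are 200 camera calls.

## Working session

There is one attempt and no reset: what is moved stays moved. The work goes in short steps, Python scripts to look and compute and a tool call to move; the robot and the scene stay as the last step left them, time stands still between calls to the robot, and variables do not carry over. Pictures are saved under pics/ and viewed, about 8 in all and at most 12, crops included, and the job is handed in when it is done.

Besides the shell and the picture viewer there is one more tool, called as a command line: name --argument value ..., lists and objects as JSON in quotes. drive_tool: Moves the arm, as the interface text tells. Its arguments: {"type":"object","properties":{"moves":{"type":"array"},"newtons":{"type":"number"}},"required":["moves"]}

```bash
mkdir -p pics
python3 - <<'E'
from plant import manip, eyes
import cv2,pickle
s=manip.sense();print(s)
for n in("scene","top"):
    d=eyes.get_image(n);pickle.dump(d,open(n+'.pkl','wb'))
    cv2.imwrite(f'pics/{n}.png',d["image"][:,:,::-1]);print(n,{k:v for k,v in d.items() if k!="image"})
E
```

```text
{'t': 0.0, 'joints': array([-1.32980771e+00,  1.16479047e-01,  1.44230868e+00, -1.84368364e-05,
        1.58401271e+00, -3.78106605e-02]), 'qvel': array([-0.00010448,  0.00042576, -0.0014641 ,  0.00168523,  0.00077887,
        0.00017879]), 'joint_torque': array([-3.71371789e-03, -7.21270895e+01, -6.22622538e+01,  7.77259539e-02,
        2.38082424e-02, -1.08132710e-04]), 'position': array([ 185.68610916, -648.72207272,  217.88291182]), 'ee_rot': array([ 0.56488866, -0.56435923,  0.42601061, -0.42534036]), 'contact_force': array([0.25865662, 0.02910285, 0.05115325]), 'moment': array([ 0.01334485, -0.00011611, -0.01306802]), 'opening': 93.03488350073928}
scene {'vertical_fov': 49.43864716610071, 'cx': 323.1492900382857, 'cy': 232.08394150236097, 'distortion': array([-0.0148285,  0.       ,  0.       ,  0.       ,  0.       ]), 'R': array([[-0.77055243,  0.63721048, -0.01455219],
       [ 0.51876627,  0.61373084, -0.5951605 ],
       [-0.37031138, -0.46615155, -0.80347509]]), 't': array([ 423.10216267, -236.74531421, 1105.24687819])}
top {'vertical_fov': 48.08680067344291, 'cx': 322.49745560364505, 'cy': 238.80695165372043, 'distortion': array([-0.04502424,  0.        ,  0.        ,  0.        ,  0.        ]), 'R': array([[-0.02744278, -0.99957583, -0.00974935],
       [-0.99476368,  0.0282686 , -0.09821461],
       [ 0.09844856,  0.00700302, -0.9951175 ]]), 't': array([   1.25927257,  525.24432542, 1008.26790558])}
```

View pics/top.png

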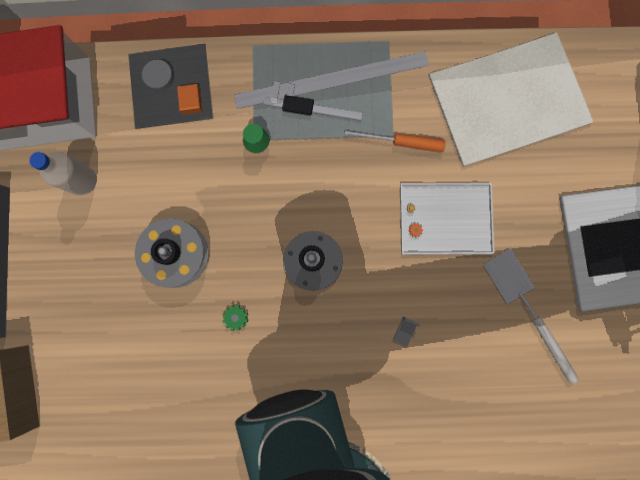

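View pics/scene.png

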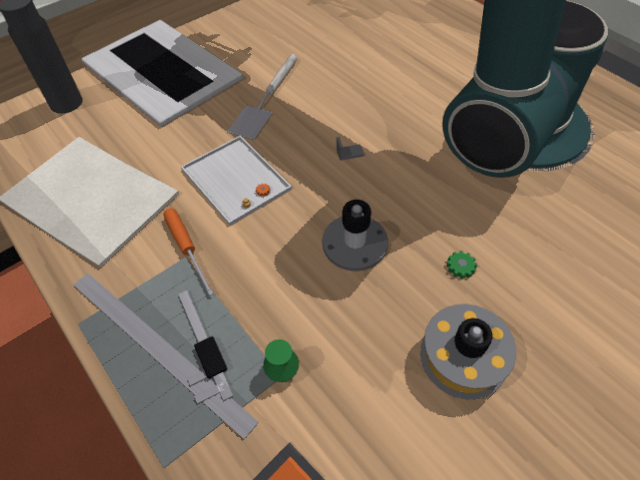

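The top view shows the bare stand at (313,260), the spooled stand at (170,252), and the tray spanning (401..493, 183..255), with small parts at its left end. The scene view shows the same layout, with the bare nut at (356,215).

```bash
cat > h.py <<'E'
import numpy as np, cv2
def ray(d,uv,z,R=None,t=None):
    f=240/np.tan(np.radians(d["vertical_fov"]/2));K=np.array([[f,0,d["cx"]],[0,f,d["cy"]],[0,0,1]])
    n=cv2.undistortPoints(np.array(uv,float).reshape(-1,1,2),K,d["distortion"]).reshape(-1,2)
    R=d["R"] if R is None else R; t=d["t"] if t is None else t
    c=-R.T@t; v=np.c_[n,np.ones(len(n))]@R
    return c+v*((z-c[2])/v[:,2])[:,None]
E
python3 - <<'E'
import pickle,cv2,numpy as np
from h import *
d=pickle.load(open('top.pkl','rb'));g=d["image"].max(2)
def blob(mask,x0,y0,x1,y1):
    m=np.zeros_like(mask);m[y0:y1,x0:x1]=mask[y0:y1,x0:x1]
    cs,_=cv2.findContours(m,0,1);c=max(cs,key=cv2.contourArea);return c
for nm,th in(("nut",35),("nut",45),("base",80)):
    c=blob((g<th).astype(np.uint8)*255,283,228,345,292);print(nm,th,cv2.minEnclosingCircle(c),cv2.contourArea(c))
b=d["image"].astype(int);print(b[258,295:330].max(1),b[225:295,313].max(1))
# tray corners
print(ray(d,[[401,183],[492,183],[493,254],[402,255]],10).round(1))
print(ray(d,[[313,259.5]],96),ray(d,[[313.5,261]],12),ray(d,[[410,208],[416,230]],5))
e=pickle.load(open('scene.pkl','rb'))
print(ray(e,[[356,210]],96),ray(e,[[356,243]],12),ray(e,[[237,138],[291,186],[231,221],[182,170]],10).round(1))
p=d["image"][170:300,270:510];cv2.imwrite('pics/crop.png',cv2.resize(p[:,:,::-1],None,fx=3.3,fy=3.3,interpolation=2))
E
```

```text
nut 35 ((311.3269348144531, 258.1634521484375), 12.726458549499512) 465.5
nut 45 ((311.4396057128906, 258.0637512207031), 13.08664608001709) 487.5
base 80 ((312.4557189941406, 260.60589599609375), 29.808034896850586) 2242.0
[ 80  80  80  53  27  28  29  19  19 107 106  93  68  84 110 112 112 111
 114  80  63  69 108 109 110  45  28  28  23  15  79  80  80  80  79] [115 115 114 113 116 113  90  80  78  79  78  80  79  80  79  78  80  79
  79  79  57  33  30  26  18  29  75  87  72  73  92 106 109 114  99  77
  60  66  84  90  90  55  28  25  29  17  59  68  69  69  68  67  68  67
  68  69  70  69  69  69  68  68  67  69  69  76  94 100 101  99]
[[ 632.8 -171.1   10. ]
 [ 627.9 -351.2   10. ]
 [ 487.5 -344.7   10. ]
 [ 490.6 -167.    10. ]]
[[481.51476389   4.06396687  96.        ]] [[483.67622407   5.33367598  12.        ]] [[ 583.25946305 -187.42765412    5.        ]
 [ 539.29538013 -197.29800103    5.        ]]
[[486.23668602   9.6139385   96.        ]] [[487.85866186  15.97717514  12.        ]] [[ 497.4 -340.4   10. ]
 [ 492.7 -163.8   10. ]
 [ 627.  -167.2   10. ]
 [ 630.3 -335.6   10. ]]
```

View pics/crop.png

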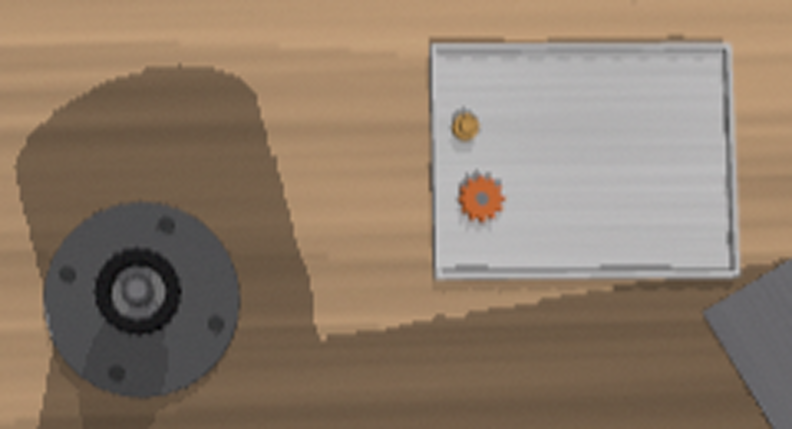

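The crop shows the nut concentric with its base at roughly x≈484, y≈6. The tray is about (488..632, -170..-348), with its +y end (holding the parts) to the left.

```bash
cat >> h.py <<'E'
from scipy.spatial.transform import Rotation as Ro
def state():
    from plant import manip
    s=manip.sense(); q=s["ee_rot"]; return s,Ro.from_quat([q[1],q[2],q[3],q[0]]),np.array(s["position"])
def delta(target,down=True):
    s,R,p=state(); Rm=R.as_matrix(); y=Rm[:,1]
    tilt=R.inv().apply(np.cross(y,[0,0,-1]))
    print("shift",R.inv().apply(np.array(target)-p).round(1),"tilt fix deg",np.degrees(tilt).round(2),"p",p.round(1),"j",np.round(s["joints"],2)); print(Rm.round(3))
E
python3 -c "
from h import *
delta([484,6,190])
"
```

```text
shift [-547.4   28.5  467. ] tilt fix deg [-0.   -0.   -0.06] p [ 185.7 -648.8  218. ] j [-1.33  0.12  1.44 -0.    1.58 -0.04]
[[ 0.275 -0.     0.961]
 [-0.961  0.001  0.275]
 [-0.001 -1.     0.   ]]
```

drive_tool --moves '[[[0,0,0,-547,0,467,1],[0,0,0,-547,0,467,1],[0,0,0,-547,0,467,1],[0,0,0,-547,0,467,1],[0,0,0,-547,0,467,1],[0,0,0,-547,0,467,1],[0,0,0,-547,0,467,1],[0,0,0,-547,0,467,1],[0,0,0,-547,0,467,1],[0,0,0,-547,0,467,1]]]'

```text
t: 1.1
position: [393.4, -192.1, 218.6]
ee_rot: [0.565, -0.565, 0.426, -0.426]
contact_force: [0.9, -1.0, -0.7]
opening: 93.0
```

```bash
python3 -c "
from h import *
delta([484,6,218])
"
```

```text
shift [-165.5    0.6  141.6] tilt fix deg [-0.02  0.    0.01] p [ 393.4 -192.1  218.6] j [-0.51 -0.42  1.92  0.    1.64  0.78]
[[ 0.275  0.     0.961]
 [-0.961 -0.     0.275]
 [ 0.    -1.     0.   ]]
```

drive_tool --moves '[[[0,0,0,-165,0,142,1],[0,0,0,-165,0,142,1],[0,0,0,-165,0,142,1],[0,0,0,-165,0,142,1],[0,0,0,-165,0,142,1],[0,0,0,-165,0,142,1],[0,0,0,-165,0,142,1],[0,0,0,-165,0,142,1]]]'

```text
t: 1.9
position: [484.0, 2.8, 218.6]
ee_rot: [-0.564, 0.564, -0.426, 0.426]
contact_force: [-0.7, -0.1, -0.2]
opening: 92.6
```

```bash
cat >> h.py <<'E'
def wrist(name):
    import pickle
    from plant import eyes
    s,R,p=state(); d=eyes.get_image("wrist")
    M=np.array(d["mount"]); Rw=R.as_matrix(); A=Rw@M[:3,:3]; c=Rw@M[:3,3]+p
    d["R"]=A.T; d["t"]=-A.T@c; pickle.dump(d,open(name+'.pkl','wb')); cv2.imwrite(f'pics/{name}.png',d["image"][:,:,::-1]); return d
def proj(d,P):
    f=240/np.tan(np.radians(d["vertical_fov"]/2));K=np.array([[f,0,d["cx"]],[0,f,d["cy"]],[0,0,1]])
    return cv2.projectPoints(np.array(P,float).reshape(-1,3),cv2.Rodrigues(d["R"])[0],d["t"],K,d["distortion"])[0].reshape(-1,2)
E
python3 -c "
from h import *
d=wrist('w1');delta([484,6,218]);print(d['mount'],d['vertical_fov'],proj(d,[[484,6,96],[484,6,102],[484,6,12]]))
"
```

```text
shift [-3.2  0.7  0.9] tilt fix deg [-0.   -0.    0.01] p [484.    2.7 218.7] j [-0.05 -0.31  1.84 -0.    1.61  1.25]
[[ 0.274  0.     0.962]
 [-0.962 -0.     0.274]
 [ 0.    -1.     0.   ]]
[[ 9.99999708e-01  3.81088190e-04 -6.62522521e-04 -4.60713097e-01]
 [ 7.36020347e-04 -2.46514833e-01  9.69138739e-01 -1.66844891e+02]
 [ 2.06005700e-04 -9.69138944e-01 -2.46515041e-01  6.80210918e+01]
 [ 0.00000000e+00  0.00000000e+00  0.00000000e+00  1.00000000e+00]] 68.55187336497335 [[317.02579766 232.4947558 ]
 [316.96390114 234.13542351]
 [317.69286343 214.82342403]]
```

View pics/w1.png

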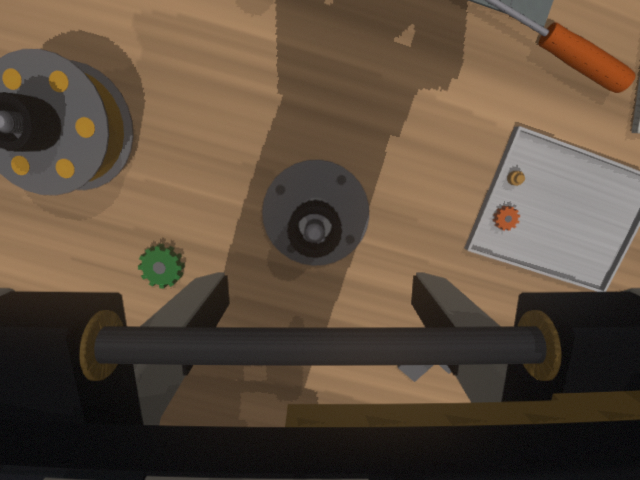

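The wrist view shows the nut at (315,229), with its base disc centred at about (315,213). The predicted projections were (317,232) and (318,215), so the error is only a few mm. I'll refine from this image.

Run:
```python
import pickle
from h import *
d=pickle.load(open('w1.pkl','rb'));im=d["image"]
g=im.max(2);m=np.zeros_like(g);m[195:265,280:350]=(g[195:265,280:350]<32)*255
cs,_=cv2.findContours(m,0,1);c=max(cs,key=cv2.contourArea);
(u,v),r=cv2.minEnclosingCircle(c);print(u,v,r,cv2.boundingRect(c),ray(d,[[u,v]],96),ray(d,[[u,v]],90))
# base: grey neutral pixels
hsv=cv2.cvtColor(im,cv2.COLOR_RGB2HSV);m=np.zeros_like(g);w=(hsv[...,1]<70)&(g<120);m[150:275,250:380]=w[150:275,250:380]*255
m=cv2.morphologyEx(m,cv2.MORPH_OPEN,np.ones((5,5)))
cs,_=cv2.findContours(m,0,1);c=max(cs,key=cv2.contourArea);e=cv2.fitEllipse(c);print(e,ray(d,[e[0]],12))
delta([484,4,150])
```

```text
313.6470642089844 228.05882263183594 28.04016876220703 (288, 201, 51, 56) [[486.90393364   9.7757821   96.        ]] [[485.60998655   9.52370711  90.        ]]
((315.375244140625, 212.13934326171875), (104.6026840209961, 105.76606750488281), 92.03038787841797) [[486.12673869   9.18861057  12.        ]]
shift [-1.2 68.7  0.3] tilt fix deg [-0.   -0.    0.01] p [484.    2.7 218.7] j [-0.05 -0.31  1.84 -0.    1.61  1.25]
[[ 0.274  0.     0.962]
 [-0.962 -0.     0.274]
 [ 0.    -1.     0.   ]]
```

drive_tool --moves '[[[0,0,0,-5,30,3,1],[0,0,0,-5,60,3,1],[0,0,0,-5,93,3,1],[0,0,0,-5,93,3,1],[0,0,0,-5,93,3,1]]]'

```text
t: 2.45
position: [485.8, 8.7, 126.5]
ee_rot: [-0.564, 0.564, -0.426, 0.426]
contact_force: [-0.4, -0.1, 1.2]
opening: 92.6
```

Run:
```python
from h import *
delta([485.5,8,67])
d=wrist('w2');print(proj(d,[[485.5,8,96],[485.5,8,102],[485.5,8,12]]))
cv2.imwrite('pics/w2c.png',cv2.resize(d["image"][100:400,180:460,::-1],None,fx=2,fy=2))
```

```text
shift [ 0.6 59.5 -0.5] tilt fix deg [ 0. -0. -0.] p [485.8   8.7 126.5] j [-0.03 -0.27  1.95 -0.    1.46  1.26]
[[ 0.274 -0.     0.962]
 [-0.962 -0.     0.274]
 [-0.    -1.    -0.   ]]
[[321.86062063 269.87082933]
 [321.90868145 273.30207958]
 [321.38936906 236.27521931]]
```

View pics/w2c.png

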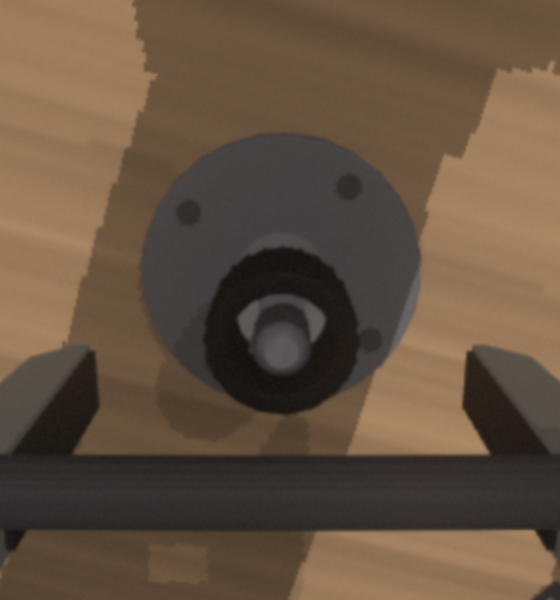

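The nut and stud sit at crop column 281, midway between the fingertips (98 and 463), and the stud tip is at row 347, where predicted. The jaws are centred, so I'll descend and grip lightly.

drive_tool --moves '[[[0,0,0,0,20,-0.5,1],[0,0,0,0,40,-0.5,1],[0,0,0,0,59.5,-0.5,1],[0,0,0,0,59.5,-0.5,1],[0,0,0,0,59.5,-0.5,1],[0,0,0,0,59.5,-0.5,0.5],[0,0,0,0,59.5,-0.5,0.3],[0,0,0,0,59.5,-0.5,0.2],[0,0,0,0,59.5,-0.5,0.1],[0,0,0,0,59.5,-0.5,0.05]]]' --newtons 15

```text
t: 3.5
position: [485.4, 9.2, 66.3]
ee_rot: [0.565, -0.565, 0.426, -0.426]
contact_force: [-0.3, -0.8, -0.9]
opening: 57.4
```

drive_tool --moves '[[[0,0,0,0,0,0,0],[0,0,0,0,0,0,-0.1],[0,0,0,0,0,0,-0.3],[0,0,0,0,0,0,-0.5],[0,0,0,0,0,0,-0.6],[0,0,0,0,0,0,-0.6]]]'

```text
t: 4.1
position: [485.3, 9.2, 66.2]
ee_rot: [-0.565, 0.565, -0.426, 0.426]
contact_force: [-1.0, -0.1, 1.1]
opening: 44.7
```

```bash
python3 -c "
from h import *
delta([485.5,8,67]);s=state()[0];print(s['contact_force'],s['moment'],s['opening'])"
```

```text
shift [ 1.2 -0.8 -0.2] tilt fix deg [0. 0. 0.] p [485.3   9.2  66.2] j [-0.03 -0.22  2.02 -0.    1.35  1.26]
[[ 0.275 -0.     0.961]
 [-0.961 -0.     0.275]
 [ 0.    -1.    -0.   ]]
[-1.02156898 -0.06777994  1.12169155] [-0.03871621  0.07968415  0.00050447] 44.6971108726421
```

Gripped at 44.7 mm with no side load. I'll firm up the grip and start turning anticlockwise (negative about tool y, which points down).

drive_tool --moves '[[[0,0,0,0,0,0,-1],[0,0,0,0,0,0,-1],[0,-4,0,0,0,0,-1],[0,-8,0,0,0,0,-1],[0,-12,0,0,0,0,-1],[0,-16,0,0,0,0,-1],[0,-20,0,0,0,0,-1],[0,-25,0,0,0,0,-1],[0,-25,0,0,0,0,-1]]]' --newtons 30

```text
t: 5.0
position: [485.4, 9.2, 66.2]
ee_rot: [0.644, -0.644, 0.293, -0.293]
contact_force: [-0.6, -0.7, -0.3]
opening: 44.8
```

```bash
python3 -c "
from h import *
delta([485.5,8,67]);s=state()[0];print(s['contact_force'],s['moment'],s['opening'])
d=wrist('w3');cv2.imwrite('pics/w3c.png',d['image'][200:440,180:460,::-1])"
```

```text
shift [ 1.  -0.8 -0.7] tilt fix deg [-0.01 -0.    0.  ] p [485.4   9.2  66.2] j [-0.03 -0.22  2.02  0.    1.35  0.82]
[[ 0.657  0.     0.754]
 [-0.754  0.     0.657]
 [ 0.    -1.     0.   ]]
[-0.64674545 -0.71156506 -0.25197363] [-0.02484169 -0.0727129  -0.05214081] 44.79334923184556
```

View pics/w3c.png

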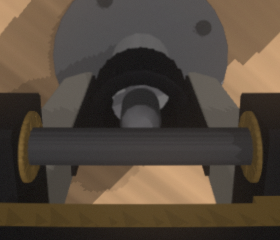

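The crop shows the nut held squarely between the pads around the stud (140,105). Continuing the remaining 50°.

drive_tool --moves '[[[0,-6,0,0,0,0,-1],[0,-12,0,0,0,0,-1],[0,-18,0,0,0,0,-1],[0,-24,0,0,0,0,-1],[0,-30,0,0,0,0,-1],[0,-36,0,0,0,0,-1],[0,-42,0,0,0,0,-1],[0,-47,0,0,0,0,-1],[0,-50,0,0,0,0,-1],[0,-50,0,0,0,0,-1]]]'

```text
t: 6.05
position: [485.2, 9.3, 66.1]
ee_rot: [0.707, -0.707, -0.005, 0.006]
contact_force: [-2.7, 0.9, 1.2]
opening: 45.0
```

drive_tool --moves '[[[0,0,0,0,-1,0,-1],[0,0,0,0,-2,0,-1],[0,0,0,0,-3,0,-1]]]'

```text
t: 6.35
position: [485.2, 9.2, 69.1]
ee_rot: [0.707, -0.707, -0.005, 0.006]
contact_force: [-1.9, 0.3, -1.7]
opening: 44.9
```

```bash
python3 -c "
from h import *
delta([485.5,8,67]);s=state()[0];print(s['contact_force'],s['moment'],s['opening'])"
```

```text
shift [ 0.3  2.1 -1.2] tilt fix deg [-0.    0.   -0.02] p [485.2   9.2  69.1] j [-0.03 -0.23  2.02  0.    1.35 -0.05]
[[ 1.    -0.    -0.016]
 [ 0.016  0.     1.   ]
 [-0.    -1.     0.   ]]
[-1.8990273   0.3266451  -1.66958429] [-0.00897128  0.19497832  0.02100392] 44.88610012508664
```

There's almost no resistance, so the nut is free. I'll lift straight up, with the underside to rise from 60 to well above 104.

drive_tool --moves '[[[0,0,0,0,-5,0,-1],[0,0,0,0,-12,0,-1],[0,0,0,0,-20,0,-1],[0,0,0,0,-30,0,-1],[0,0,0,0,-40,0,-1],[0,0,0,0,-55,0,-1],[0,0,0,0,-75,0,-1],[0,0,0,0,-95,0,-1],[0,0,0,0,-95,0,-1],[0,0,0,0,-95,0,-1]]]'

```text
t: 7.35
position: [485.5, 9.2, 164.4]
ee_rot: [-0.707, 0.707, 0.006, -0.006]
contact_force: [-0.3, -0.7, -0.6]
opening: 45.0
```

```bash
python3 -c "
from h import *
delta([560,-272,170]);s=state()[0];print(s['contact_force'],s['moment'],s['opening'])
d=wrist('w4')"
```

```text
shift [  69.8   -5.5 -282.4] tilt fix deg [ 0.   -0.    0.04] p [485.5   9.2 164.4] j [-0.03 -0.29  1.91  0.    1.52 -0.05]
[[ 1.     0.001 -0.017]
 [ 0.017 -0.     1.   ]
 [ 0.001 -1.    -0.   ]]
[-0.32623903 -0.65895234 -0.57877872] [-0.09083851 -0.02669436 -0.02251045] 44.99450695430167
```

View pics/w4.png

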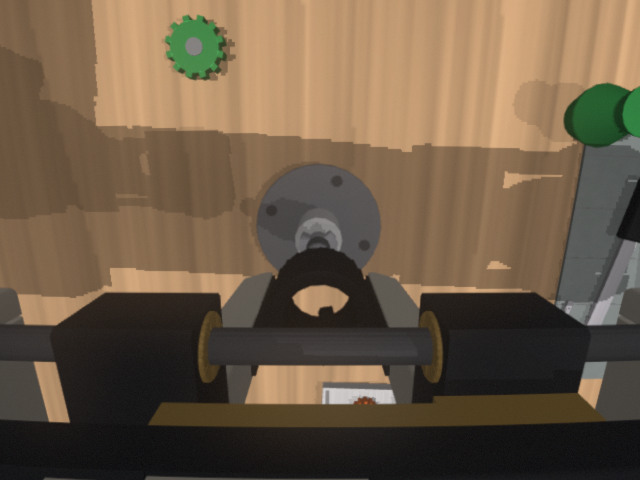

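The nut is held level between the pads, clear of the stud (stud tip at (318,240)). Next is the move over the tray, aiming at (560,-281).

drive_tool --moves '[[[0,0,0,7,0,-30,-1],[0,0,0,15,0,-65,-1],[0,0,0,24,0,-100,-1],[0,0,0,33,0,-140,-1],[0,0,0,43,0,-180,-1],[0,0,0,52,0,-220,-1],[0,0,0,62,0,-260,-1],[0,0,0,70,0,-290,-1],[0,0,0,70,0,-290,-1],[0,0,0,70,0,-290,-1]]]'

```text
t: 8.4
position: [559.8, -279.7, 162.6]
ee_rot: [0.708, -0.707, -0.005, 0.006]
contact_force: [0.8, 0.8, -0.3]
opening: 45.1
```

```bash
python3 -c "
from h import *
delta([560,-281,12]);d=wrist('w5');print(proj(d,[[560,-257,3],[560,-170,10],[560,-281,3]]))
from plant import eyes
cv2.imwrite('pics/t5.png',cv2.resize(eyes.get_image('top')['image'][130:330,300:560,::-1],None,fx=2,fy=2))
cv2.imwrite('pics/both.png',np.vstack([cv2.resize(d['image'][:300,:,::-1],None,fx=.8,fy=.8),cv2.resize(cv2.imread('pics/t5.png'),(512,340))]) if 0 else d['image'][:,:,::-1])"
```

```text
shift [  0.5 150.6  -1.5] tilt fix deg [-0.07 -0.   -0.11] p [ 559.8 -279.7  162.6] j [-0.5   0.03  1.62  0.    1.49 -0.52]
[[ 1.    -0.002 -0.016]
 [ 0.016  0.001  1.   ]
 [-0.002 -1.     0.001]]
[[320.98839324 201.53174944]
 [322.70804684 101.79606671]
 [320.56016044 226.7440604 ]]
```

View pics/w5.png

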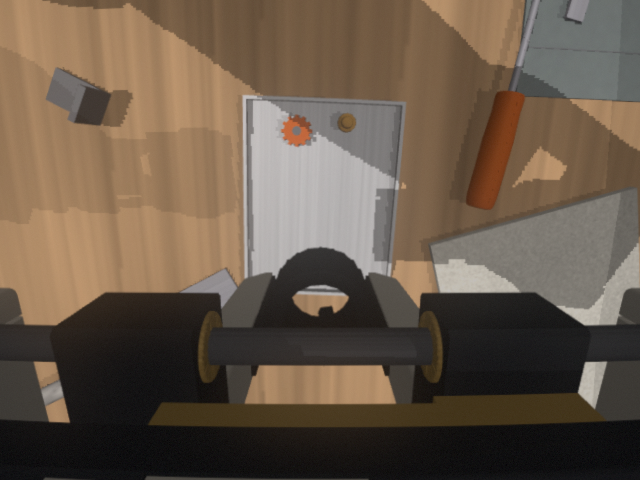

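The tray's far edge is at row 101, where predicted, and its midline is at about column 320. The nut is centred laterally and clear of the parts, so I'll lower it.

drive_tool --moves '[[[0,0,0,0,30,0,-1],[0,0,0,0,65,0,-1],[0,0,0,0,100,0,-1],[0,0,0,0,125,0,-1],[0,0,0,0,138,0,-1],[0,0,0,0,144,0,-1],[0,0,0,0,147,0,-1],[0,0,0,0,149,0,-1],[0,0,0,0,150,0,-1],[0,0,0,0,150,0,-1]]]'

```text
t: 9.5
position: [560.5, -279.7, 14.8]
ee_rot: [-0.707, 0.707, 0.006, -0.006]
contact_force: [-0.4, -0.5, -0.4]
opening: 45.4
```

drive_tool --moves '[[[0,0,0,0,1,0,-1],[0,0,0,0,2,0,-1],[0,0,0,0,2,0,-1]]]'

```text
t: 9.8
position: [560.2, -279.6, 12.1]
ee_rot: [0.707, -0.707, -0.006, 0.006]
contact_force: [-0.3, -0.8, -1.2]
opening: 45.2
```

drive_tool --moves '[[[0,0,0,0,0.7,0,-1],[0,0,0,0,1.4,0,-1],[0,0,0,0,1.8,0,-1],[0,0,0,0,1.8,0,-1]]]'

```text
t: 10.2
position: [560.2, -279.5, 10.3]
ee_rot: [0.707, -0.707, -0.006, 0.006]
contact_force: [0.5, 0.4, -0.2]
opening: 44.7
```

drive_tool --moves '[[[0,0,0,0,0.5,0,-1],[0,0,0,0,0.9,0,-1],[0,0,0,0,0.9,0,-1]]]'

```text
t: 10.5
position: [560.2, -279.6, 9.4]
ee_rot: [0.707, -0.707, -0.006, 0.006]
contact_force: [0.3, -0.6, -0.2]
opening: 45.0
```

drive_tool --moves '[[[0,0,0,0,0.5,0,-1],[0,0,0,0,1,0,-1],[0,0,0,0,1,0,-1]]]'

```text
t: 10.8
position: [560.3, -279.6, 9.1]
ee_rot: [-0.707, 0.707, 0.006, -0.006]
contact_force: [-4.6, 2.4, 8.0]
opening: 45.0
```

Contact at 8 N means the nut is on the floor. I'll release gently with a partial opening, then retreat straight up.

drive_tool --moves '[[[0,0,0,0,-0.5,0,0.1],[0,0,0,0,-0.5,0,0.3],[0,0,0,0,-0.5,0,0.3],[0,0,0,0,-0.5,0,0.3],[0,0,0,0,-0.5,0,0.3],[0,0,0,0,-0.5,0,0.3]]]'

```text
t: 11.4
position: [560.3, -279.6, 8.9]
ee_rot: [0.707, -0.707, -0.006, 0.006]
contact_force: [-0.3, 0.2, 0.5]
opening: 60.1
```

drive_tool --moves '[[[0,0,0,0,-10,0,0.3],[0,0,0,0,-25,0,0.3],[0,0,0,0,-50,0,0.3],[0,0,0,0,-90,0,0.3],[0,0,0,0,-130,0,0.3],[0,0,0,0,-150,-40,0.3],[0,0,0,0,-150,-80,0.3],[0,0,0,0,-150,-120,0.3],[0,0,0,0,-150,-120,0.3],[0,0,0,0,-150,-120,0.3]]]'

```text
t: 12.4
position: [562.1, -400.2, 159.9]
ee_rot: [-0.707, 0.707, 0.006, -0.005]
contact_force: [-0.6, -0.1, 0.2]
opening: 60.1
```

Run:
```python
from h import *
s=state()[0];print(s['contact_force'],s['opening'])
d=wrist('w6');print(proj(d,[[560,-280,39],[560,-280,3]]))
```

```text
[-0.58616977 -0.08576239  0.20691341] 60.112921013213786
[[319.75253245  81.44553257]
 [319.75281288  89.40691117]]
```

View pics/w6.png

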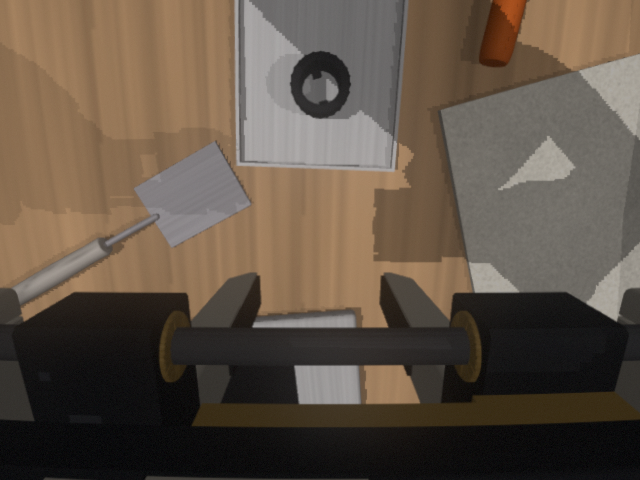

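The nut stands upright in the tray at (320,84), matching the predicted (320,81..89). It is well clear of the walls, and the gripper is free. Handing in.

```bash
python3 -c "
from plant import workorder
print(workorder.sign_off())"
```

```text
the job is handed in; nothing more can be done
None
```

I unscrewed the nut from the bare stand 75° anticlockwise in one grasp and lifted it straight off. Then I set it down upright on the tray floor at about (560, -280) mm. The job was handed in at about 12.5 s of the 48 s allowed.

- **Forces:** the readings between moves showed under 3 N while turning and lifting, and 8 N when the nut touched the tray floor.
- **Nut in the tray:** the last wrist picture shows it upright within a pixel or two of where I expected, well clear of the walls. The gripper is open and clear of everything.
- **Other nut:** I never went near the stand with the spool. I did not take a final picture of it to confirm it hadn't moved.
- **Disagreement between views:** the top, scene and wrist cameras put the bare stand's nut up to about 10 mm apart. I used a close wrist check, and the jaws closed on the nut with no side load.

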